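Hook the filter cover into the bench air cleaner and swing it shut

ROBOT

A 6-joint arm with a two-finger parallel gripper is mounted at the origin on the work surface. World frame = base frame: x ahead of the robot, y to its left, z up, the work surface at z = 0. Lengths are in mm, angles in degrees, forces in N, time in s.
With the tool pointing down it reaches from about 300 to 850 mm from the base axis. Payload 4.2 kg.
Tool frame: the origin (TCP) lies at the very end of the fingers, on their centre line; the grasp point (between the pads) lies 19 mm behind it; z points along the fingers, y is the line along which they close (so a half turn about z gives the same grasp; the last joint's range is limited). The gripper opens to 91 mm and grips with 3 to 60 N. Pads are 32 mm wide; open, the fingers measure 118 mm over their backs; the gripper's body (76 mm by 178 mm) begins 60 mm behind the grasp point.
Start: joints at [-72.193, 18.312, 89.639, -0, 72.044, -1.146], TCP at [186.763, -543.841, 213.976] pointing down, gripper open.
Joint ranges: [-177.97, 177.97], [-48.28, 115.42], [12.27, 149.76], [-77.06, 257.06], [2.81, 150.46], [-146.56, 146.56]. Speed limits (degrees/s): [147.25, 147.25, 180, 180, 180, 180].

INTERFACE

Orientations are given as [roll, pitch, yaw] about the fixed x, y, z axes, in that order (R = Rz(yaw) Ry(pitch) Rx(roll)).
In Python, from workcell import env gives the robot as it stands.
- The arm moves only by the shell command python3 -m pendant 'ROWS' [FORCE]. ROWS is a JSON object of lists of equal length, an entry for each row: "translation": the shift along the tool's x, y, z in mm, a list of three; "roll": the turn about the tool's z in rad; "hand": the closure in counts, from 0 (fully open) to 255 (shut). In form: {"translation": [[dx, dy, dz], ...], "roll": [roll, ...], "hand": [hand, ...]}. A call has exactly 8 rows; each row shifts and turns the commanded pose from where the row before left it, along the tool's axes as they then stand; what a row does not reach is not made up. A row lasts 1/12 s, in which the tool goes at most 41.7 mm and 7.16 degrees, less where a joint would pass 70% of its speed; a pose out of reach is approached as far as the arm can. A call with a gripper value outside its range is refused whole. The fingers move at their own pace and stop on an object; FORCE is the grip in N (left out, the last holds). Time passes only in rows, so rows that do not move let the fingers close, or fill a call up. It gives the time, the measured TCP pose, the force, the opening and the grip force at its end, in the units of the state.
- env.state(): the state, without advancing time (a new reading comes with each control period).
- env.grab_frame(name): name is "side" or "top"; returns a dict with "frame" (384x512x3 uint8, red, green, blue), "z_map" (384x512 float32, mm along the optical axis (not along the pixel's ray), 0 where there is no reading), "fx", "fy", "cx", "cy" (pixels), "pose" (4x4, takes a point from camera to world coordinates). Camera axes: x right, y down, z forward; pixel columns grow to the right and rows downward; lengths in mm; the calibration is good to about 2 mm. A picture is of the moment at which its call begins.
- env.job_done(): hands the job in; it is judged then, once.
Trained networks look in a picture, given as the dict that the camera call returned (one of the last four; its "shot" number tells which), for a name from the list of things; names that differ only in an ending like _2 or _b are one class to them, and where a whole thing is asked for, a point or a joint stands for the part that bears it (a point fixed in the world has none). Each returns a list of dicts, best first, with "score" (0 to 1); they miss things now and then, are a little off and sometimes report something else, mostly with a low value. They report only what shows in the picture. A call takes as long as a camera call. They do not tell look-alikes from the thing itself.
- env.recognise(picture, label): "rect" ([centre column, centre row, width, height] in pixels, round what is visible of it).
- env.regions_of(picture, label): "pixels" (384x512 bool, what is visible of it) and "rect" ([centre column, centre row, width, height] in pixels, round what is visible of it).
The state is a dict: "time_s": time; "qpos": joint angles; "qvel": joint speeds; "effort": joint torques, N m; "ee_pos": TCP position; "ee_rot": TCP orientation; "force": force on the tool from outside, world axes, zero at the start; "torque": the same for the moment, N m; "gripper_width": finger opening in mm; "gripper_force": force on a finger pad.
Only numpy, scipy, OpenCV 4.12 (cv2) and the standard library are available. Lean on these libraries where they do the work, as an engineer would, in place of code of your own. Each camera call takes 0.05 s, during which the arm holds its last target. There are 200 camera calls.

TASK

The studio's bench air cleaner has had its filter changed: put its cover back on. Hook the lip of the cover under the ledge at the low front end of the open filter tray while the other end is still raised, then swing that end down until the cover lies flat in its recess, let go, and leave the brush, the jar and the wooden box where they are.

Things in the scene. Friction and masses are not known exactly. Their poses are not given: they have to be found in the camera images.
- cleaner: The bench air cleaner: grey fixed housing on the table, 210 mm wide, about 250 mm long, 92 mm tall. Its front part is a tray whose top slopes 14 degrees, low at the front (-x of this frame), with an open rectangular recess for the cover, filter seen inside. Behind it stands a level fan block 88 mm tall. Origin on the table, below seat; x to the rear, y left, z up.
- seat (a point): In the recess, 66 mm above the table: where the middle of the underside of the cover's plate lies when shut. Axes: x up the slope to the rear, y left across, z square out of the slope. In these axes (mm) the recess walls are at x = -78 and +62, y = -75 and +75; the side and rear rims are at z = +6, flush with the shut cover's face.
- ledge (a point): Middle of the lower edge of the ledge, at x = -66, z = +6 mm in the axes of seat; same axes. The ledge, 4 mm thick and as wide as the recess, overhangs its front end by 12 mm. Under it is the slot for the lip, 12 mm in to the front wall, free down to z = -30 mm of seat.
- rail_end (a point): Front end of the left rail, on its top: x = -48, y = +66, z = 0 mm in the axes of seat; same axes. The shut cover lies on this rail, its mirror image on the right (both lie beyond 58 mm from the middle) and one across the rear end. Ahead of the rails the recess is deep, so the tilted cover's lip can dip; the filter between them tops out at z = -17 mm.
- cover_handle (a point): The loose grey cover (about 0.2 kg, starts flat on the table, handle up): centre of its handle's bar, 30 mm above the underside, over the plate's middle. Bar 64 mm long (x), 14 wide (y), 12 high, on a 10 mm post at each end. Axes: x from lip to top edge, y across, z out of the outer face. Shut, they agree with seat's and this point is 30 mm out from seat along z.
- cover_lip (a point): Middle of the free end of the cover's lip: 75 mm towards -x from the handle's centre, 2 mm above the underside; axes as cover_handle. The lip is 110 mm wide, 4 thick, sticks out 16 mm from one end of the plate, level with its underside. Cover 134 mm long in all: 6 mm too long for the opening up to the ledge, so it does not go in flat.
- cover_top_edge (a point): Middle of the cover's other end (the edge that swings down last): 59 mm towards +x from the handle's centre, 3 mm above the underside; axes as cover_handle. The plate is 118 mm long, 140 wide, 6 thick. Shut, it has 3 mm of play each way along x and 5 mm along y.
- brush: A hand brush lying on the table at the left-hand side, to be left alone. Origin on its underside.
- jar: A closed jar 64 mm across and 85 mm tall, standing at the far side, to be left alone. Origin at the centre of its foot.
- toolbox: A small open wooden box 120 x 70 x 30 mm at the right-hand side, to be left alone. Origin at the centre of its underside.
Mind the look-alikes: they are no part of the job. What is meant by the part that bears cover_handle is not orange, and is the smaller of those in its own colour.

How it is judged:
By the outcome, as a careful person would: the job done as asked, in the order asked, and still so for the second after the job is handed in, with the robot touching nothing.
It also fails if it takes over 48 s, if anything falls off the work surface, if the arm or the gripper's body presses on something with over 40 N, if the wrist force passes 120 N, or if a joint passes its speed limit or range.

## Working session

There is one attempt and no reset: what is moved stays moved. The work goes in short steps, Python scripts to look and compute and a shell command to move; the robot and the scene stay as the last step left them, time stands still between calls to the robot, and variables do not carry over. Pictures are saved under pics/ and viewed, at most 10 in all, crops included, and the job is handed in when it is done.

```bash
mkdir -p pics; ls
cat > h.py <<'E'
import numpy as np, cv2
from workcell import env
def pts(f,mask):
    v,u=np.nonzero(mask&(f["z_map"]>0)); z=f["z_map"][v,u]
    P=np.c_[(u-f["cx"])/f["fx"]*z,(v-f["cy"])/f["fy"]*z,z]
    return P@f["pose"][:3,:3].T+f["pose"][:3,3]
E
python3 - <<'E'
from h import *
ims=[]
for n in ("top","side"):
    f=env.grab_frame(n); ims.append(f["frame"]); print(n,f["pose"].round(2).tolist(),f["fx"])
    np.savez(f"{n}0.npz",**f)
    for l in ("cover_handle","cleaner","brush","jar","toolbox"):
        for r in env.regions_of(f,l):
            p=pts(f,r["pixels"]); 
            print(l,round(r["score"],2),np.round(r["rect"]),len(p),np.median(p,0).round() if len(p) else '',p.min(0).round() if len(p) else '',p.max(0).round() if len(p) else '')
im=np.vstack(ims); im=cv2.resize(im,None,fx=.78,fy=.78)
cv2.imwrite("pics/a.png",im[...,::-1])
print(env.state())
E
```

```text
pics
top [[-0.02, -0.99, 0.1, 405.88], [-1.0, 0.02, -0.01, 10.76], [0.0, -0.1, -0.99, 1740.47], [0.0, 0.0, 0.0, 1.0]] 487.90542014075515
cover_handle 0.95 [268. 250.  48.  44.] 1397 [348. -36.   7.] [ 270. -115.   -7.] [435.  52.  48.]
cover_handle 0.71 [319. 205.  47.  44.] 1475 [ 521. -218.    7.] [ 445. -297.  -13.] [ 602. -138.   52.]
cover_handle 0.63 [355. 131.  71.  68.] 2644 [ 784. -350.   10.] [ 660. -481.   -6.] [ 904. -235.   62.]
cleaner 0.83 [219. 182.  72.  85.] 4449 [600. 137.  71.] [456.   9.  -7.] [741. 261. 102.]
brush 0.67 [140. 202.  18.  59.] 529 [551. 425.  18.] [431. 394.  -7.] [631. 455.  31.]
brush 0.53 [382. 213.  27.  36.] 773 [ 486. -439.   11.] [ 422. -490.   -6.] [ 554. -389.   41.]
jar 0.57 [271. 126.  19.  21.] 310 [792. -53.  83.] [769. -85.   8.] [828. -25.  97.]
toolbox 0.63 [379. 212.  23.  36.] 738 [ 490. -439.   11.] [ 425. -490.   -6.] [ 555. -390.   41.]
side [[-0.86, -0.3, 0.41, 135.24], [-0.51, 0.52, -0.68, 720.33], [-0.01, -0.8, -0.6, 695.28], [0.0, 0.0, 0.0, 1.0]] 395.95393173997223
cover_handle 0.96 [254. 139.  57.  36.] 1450 [ 771. -335. 
[... 590 characters left out ...]
 1.] [ 563. -386.   34.]
{'time_s': 0.6, 'qpos': array([-7.21928362e+01,  1.83098910e+01,  8.96424898e+01, -6.60413592e-04,
        7.20445247e+01, -1.14504590e+00]), 'qvel': array([ 0.01182663, -0.03212321,  0.00602393,  0.0011657 ,  0.18214509,
       -0.08315639]), 'effort': array([ 4.89936974e-04, -4.12121272e+01, -2.32132047e+01,  7.27686938e-02,
        3.78136884e-02, -7.55355927e-06]), 'ee_pos': array([ 186.7478397 , -543.80917383,  213.97239215]), 'ee_rot': array([1.79996919e+02, 6.89972408e-04, 1.89524133e+01]), 'force': array([-1.31086535,  0.1812799 , -0.45236474]), 'torque': array([-0.02936848, -0.00894754,  0.03655933]), 'gripper_force': 0.0, 'gripper_width': 91.03892412844286}
```

View pics/a.png

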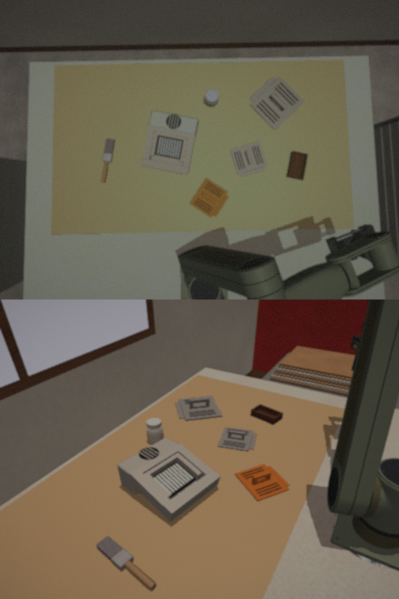

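The pictures show three candidates for the cover: an orange one at top pixel (268,250), a smaller grey one at (319,205) and a larger grey one at (355,131). By the description, it is the smaller grey one. I'll check that in a close crop of the cover and tray.

Run:
```python
from h import *
t=np.load("top0.npz")["frame"]; s=np.load("side0.npz")["frame"]
a=cv2.resize(t[130:235,175:355],None,fx=4.2,fy=4.2,interpolation=cv2.INTER_CUBIC)[:,:756]
b=cv2.resize(s[155:300,140:345],None,fx=3.6,fy=3.6,interpolation=cv2.INTER_CUBIC)
g=lambda i:np.clip(255*(i/255.)**.6,0,255).astype(np.uint8)
cv2.imwrite("pics/b.png",g(a)[...,::-1]);cv2.imwrite("pics/c.png",g(b)[...,::-1])
```

```text
(no output)
```

View pics/b.png

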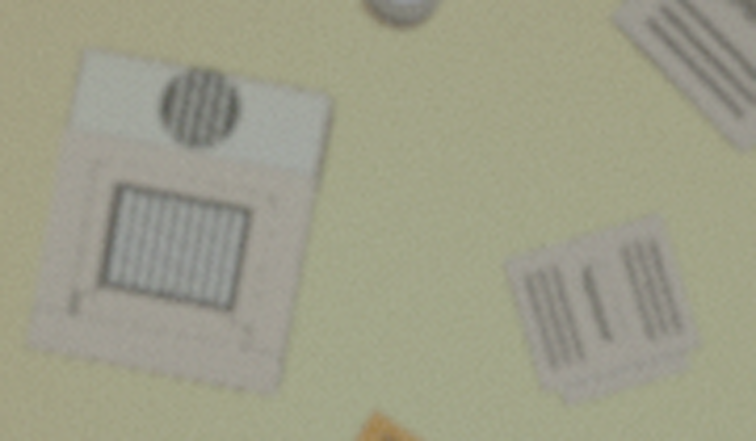

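View pics/c.png

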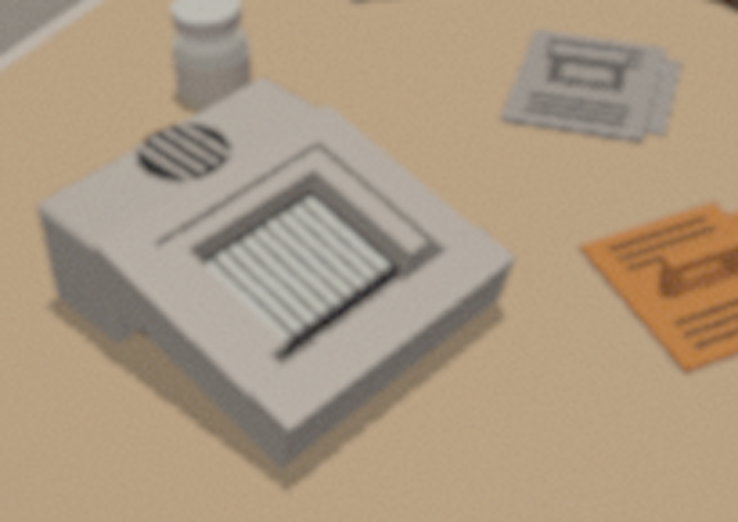

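The close crop confirms it. The small grey cover is at top crop (600,310), with its lip towards the robot at (625,378). The recess corners in the side crop are at about (320,147), (157,243) and (438,247).

```bash
cat >> h.py <<'E'
from scipy.optimize import least_squares, minimize
def proj(f,P):
    R=f["pose"][:3,:3]; p=(np.asarray(P,float)-f["pose"][:3,3])@R
    return np.c_[p[:,0]/p[:,2]*f["fx"]+f["cx"],p[:,1]/p[:,2]*f["fy"]+f["cy"]]
def Rz(a): a=np.radians(a);c,s=np.cos(a),np.sin(a); return np.array([[c,-s,0],[s,c,0],[0,0,1]])
def Ry(a): a=np.radians(a);c,s=np.cos(a),np.sin(a); return np.array([[c,0,s],[0,1,0],[-s,0,c]])
def box(x0,x1,y0,y1,z0,z1): return np.array([[x,y,z] for x in(x0,x1) for y in(y0,y1) for z in(z0,z1)],float)
# cover in handle axes (origin handle centre)
COVER=[box(-59,59,-70,70,-30,-24),box(-75,-59,-55,55,-30,-26),box(-32,32,-7,7,-6,6),box(-32,-22,-7,7,-24,-6),box(22,32,-7,7,-24,-6)]
def render(f,parts,R,t,S=4):
    m=np.zeros((384*S,512*S),np.uint8)
    for b in parts:
        q=proj(f,b@R.T+t); h=cv2.convexHull(((q+.5)*S-.5).round().astype(np.int32)); cv2.fillConvexPoly(m,h,255)
    return cv2.resize(m,(512,384),interpolation=cv2.INTER_AREA)/255.
def maskfit(fms,R_of,x0,step):
    def c(p):
        R,t=R_of(p); e=0
        for f,m in fms: e+=np.abs(render(f,COVER,R,t)-m).sum()/m.sum()
        return e
    x0=np.array(x0,float); sim=np.vstack([x0]+[x0+np.eye(len(x0))[i]*step[i] for i in range(len(x0))])
    r=minimize(c,x0,method="Nelder-Mead",options=dict(initial_simplex=sim,xatol=.1,fatol=1e-4,maxiter=250)); return r.x,r.fun
SEAT=lambda p:(Rz(p[2])@Ry(-14),np.array([p[0],p[1],66.]))
E
python3 - <<'E'
from h import *
F={n:env.grab_frame(n) for n in("top","side")}
ms=[]
for n,c in(("top",(319,205)),("side",(304,180))):
    r=min(env.regions_of(F[n],"cover_handle"),key=lambda r:np.hypot(r["rect"][0]-c[0],r["rect"][1]-c[1])); print(n,r["rect"]); ms.append((F[n],r["pixels"]*1.))
Rf=lambda p:(Rz(p[2]),np.array([p[0],p[1],30.]))
for s in(ms,ms[:1],ms[1:]): print("cover",maskfit(s,Rf,[521,-218,15],[10,10,8]))
S=lambda u,v:(u/3.6+140-.36,v/3.6+155-.36); T=lambda u,v:(u/4.2+175-.38,v/4.2+130-.38)
def model(p):
    R,t=SEAT(p); W=Rz(p[2])
    A=[[62,-75,6],[62,75,6],[-66,-75,8]]
    zf=lambda x: [x,0,0]
    fr=[[p[3],-105,6],[p[3],105,6]]
    sl=np.array(A+fr)@R.T+t
    bk=np.array([[p[4],105,88-66],[p[4],-105,88-66]])@W.T+t
    return np.vstack([sl,bk])
obs=np.array([S(320,146),S(155,244),S(440,247),S(513,262),S(288,432),S(40,206),S(262,80)])
obt=np.array([T(279,392),T(27,348),T(82,50),T(331,97)])
def res(p,ws=1,wt=1):
    P=model(p); return np.r_[ws*(proj(F["side"],P)-obs).ravel(),wt*(proj(F["top"],P[[3,4,5,6]])-obt).ravel()]
for w in((1,1),(1,.01),(.01,1)):
    r=least_squares(res,[590,137,-10,-100,140],args=w,loss="soft_l1"); print("seat",r.x.round(1)); 
    if w==(1,1): print(r.fun.reshape(-1,2).round(1).tolist()); P0=r.x; np.save("seat.npy",r.x[:3])
R,t=SEAT(P0)
d=pts(F["side"],cv2.fillConvexPoly(np.zeros((384,512),np.uint8),proj(F["side"],np.array([[-95,-98,6],[-95,98,6],[-80,98,6],[-80,-98,6]])@R.T+t).round().astype(int),1)>0)
print("front rim local z",np.median((d-t)@R,0))
for y in((80,98),(-98,-80)):
    q=np.array([[-60,y[0],6],[-60,y[1],6],[55,y[1],6],[55,y[0],6]])@R.T+t
    d=pts(F["side"],cv2.fillConvexPoly(np.zeros((384,512),np.uint8),proj(F["side"],q).round().astype(int),1)>0); l=(d-t)@R
    print("side rim",np.median(l,0),"slope",np.degrees(np.polyfit(l[:,0],l[:,2],1)[0]))
im=cv2.resize(F["side"]["frame"][155:300,140:345],None,fx=3.6,fy=3.6,interpolation=cv2.INTER_CUBIC)
for q in ([[-66,-75,6],[-66,75,6],[62,75,6],[62,-75,6]],[[-48,-58,0],[-48,58,0],[50,58,0],[50,-58,0]]):
    u=(proj(F["side"],np.array(q)@R.T+t)-[140-.36,155-.36])*3.6
    cv2.polylines(im,[u.round().astype(np.int32)],True,(255,0,0))
cv2.imwrite("pics/d.png",im[...,::-1])
E
```

```text
top [317.8, 204.2, 45.2, 39.5]
side [304.2, 179.0, 44.9, 32.8]
cover (array([ 527.88167026, -217.28986179,   14.9992555 ]), np.float64(0.09590625430106986))
cover (array([ 529.59103796, -216.9147487 ,   14.63016892]), np.float64(0.030968508615567436))
cover (array([ 526.39805004, -218.47014147,   15.43486881]), np.float64(0.04632768361581921))
seat [571.4 143.2 -11.8 -98.9 147.2]
[[-0.6, -1.5], [-0.4, -0.2], [2.4, 0.5], [-0.2, -1.0], [0.2, 0.0], [-1.5, -0.1], [0.7, -1.3], [-0.5, 0.6], [-0.0, -0.1], [-0.7, 0.3], [0.1, 0.2]]
seat [571.2 143.9 -11.9 -99.3 145. ]
seat [546.7 147.  -11.6 -72.2 173.3]
front rim local z [-89.31075612  11.30597457  10.99989608]
side rim [-4.21802381 89.71745834  6.59077034] slope -0.11998877836102015
side rim [ -5.58385813 -89.2152513    7.24105273] slope -0.24250530203703258
```

View pics/d.png

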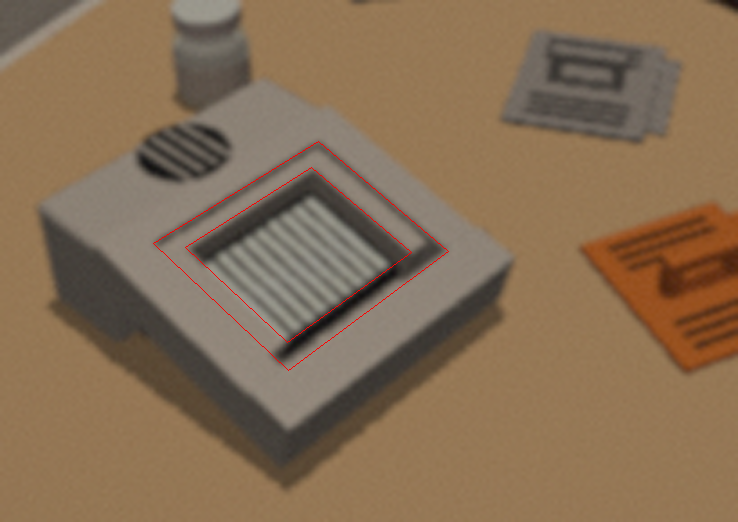

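The overlay (red) matches the rear wall at (155,244)–(320,146). The front rim measures z≈10, so the visible ledge edge is its top. I'll refit with those heights.

Run:
```python
from h import *
F={n:dict(np.load(f"{n}0.npz")) for n in("top","side")}
S=lambda u,v:(u/3.6+140-.36,v/3.6+155-.36); T=lambda u,v:(u/4.2+175-.38,v/4.2+130-.38)
def model(p):
    R,t=SEAT(p); W=Rz(p[2])
    sl=np.array([[62,-75,3],[62,75,3],[-66,-75,10],[-66,58,10],[p[3],-105,10],[p[3],105,10]])@R.T+t
    return np.vstack([sl,np.array([[p[4],105,22],[p[4],-105,22]])@W.T+t])
obs=np.array([S(320,147),S(156,244),S(440,247),S(277,357),S(513,262),S(288,432),S(40,206),S(262,80)])
obt=np.array([T(279,392),T(27,348),T(82,50),T(331,97)])
def res(p,ws=1,wt=1):
    P=model(p); return np.r_[ws*(proj(F["side"],P)-obs).ravel(),wt*(proj(F["top"],P[[4,5,6,7]])-obt).ravel()]
for w in((1,1),(1,.01)):
    r=least_squares(res,[570,143,-11.8,-100,140],args=w,loss="soft_l1"); print("seat",r.x.round(1)); 
    print((r.fun.reshape(-1,2)[:8]).round(1).tolist())
    if w==(1,1): np.save("seat.npy",r.x[:3])
# depth-based lip of ledge: scan along slope at several y
R,t=SEAT(r.x)
p=pts(F["side"],np.ones((384,512),bool)); l=(p-t)@R
for y0 in(-40,0,40):
    k=l[(abs(l[:,1]-y0)<12)&(abs(l[:,0])<110)&(l[:,2]>-60)]; k=k[np.argsort(k[:,0])]
    print(y0,[(int(a),round(float(np.median(k[(k[:,0]>=a)&(k[:,0]<a+5)][:,2])),0)) for a in list(range(-85,-40,5))+list(range(35,80,5)) if ((k[:,0]>=a)&(k[:,0]<a+5)).any()])
```

```text
seat [ 573.3  144.   -12.3 -101.5  145.4]
[[-1.2, -1.0], [-1.6, 0.3], [1.8, 0.1], [7.4, -1.7], [0.2, -1.1], [-0.3, -0.2], [-1.7, -0.2], [0.9, -1.2]]
seat [ 573.3  145.1  -12.7 -102.7  142.6]
[[-1.2, -0.7], [-1.9, 0.4], [1.6, 0.6], [6.9, -1.3], [0.4, -0.2], [-0.7, 0.5], [-1.2, 0.2], [1.8, -0.7]]
-40 [(-85, 11.0), (-80, 12.0), (-75, 11.0), (-70, 11.0), (-55, -27.0), (-50, -27.0), (-45, -19.0), (35, -16.0), (40, -19.0), (45, -6.0), (50, 2.0), (55, 1.0), (60, 5.0), (65, 7.0), (70, 7.0), (75, 7.0)]
0 [(-85, 11.0), (-80, 12.0), (-75, 12.0), (-70, 11.0), (-55, -30.0), (-50, -28.0), (-45, -19.0), (35, -16.0), (40, -19.0), (45, -6.0), (50, 1.0), (55, 2.0), (60, 6.0), (65, 7.0), (70, 8.0), (75, 7.0)]
40 [(-85, 11.0), (-80, 11.0), (-75, 11.0), (-70, 11.0), (-55, -28.0), (-50, -26.0), (-45, -19.0), (35, -17.0), (40, -19.0), (45, -7.0), (50, 2.0), (55, 3.0), (60, 6.0), (65, 7.0), (70, 8.0), (75, 7.0)]
```

```bash
python3 -m pendant '{"translation":[[28,-12.3,0],[28,-12.3,0],[28,-12.3,0],[28,-12.3,0],[28,-12.3,0],[28,-12.3,0],[28,-12.3,0],[28,-12.3,0]],"roll":[0,0,0,0,0,0,0,0],"hand":[0,0,0,0,0,0,0,0]}' 20
python3 -m pendant '{"translation":[[28,-12.3,0],[28,-12.3,0],[28,-12.3,0],[28,-12.3,0],[28,-12.3,0],[28,-12.3,0],[28,-12.3,0],[28,-12.3,0]],"roll":[0,0,0,0,0,0,0,0.069],"hand":[60,60,60,60,60,60,60,60]}'
python3 -m pendant '{"translation":[[0,0,15],[0,0,25],[0,0,25],[0,0,25],[0,0,15],[0,0,0],[0,0,0],[0,0,0]],"roll":[0,0,0,0,0,0,0,0],"hand":[120,120,120,120,120,120,120,120]}'
```

```text
time_s: 1.47
ee_pos: [367.6, -376.9, 214.1]
ee_rot: [180.0, -0.0, 18.9]
force: [-0.4, -0.0, -0.4]
gripper_width: 91.3
gripper_force: 0.0
time_s: 2.13
ee_pos: [547.5, -211.0, 214.0]
ee_rot: [180.0, -0.0, 14.9]
force: [0.2, -1.5, 0.3]
gripper_width: 69.4
gripper_force: 0.0
time_s: 2.8
ee_pos: [547.5, -212.6, 110.2]
ee_rot: [179.9, -0.1, 15.0]
force: [-1.0, 0.6, 0.6]
gripper_width: 47.9
gripper_force: 0.0
```

```bash
python3 -m pendant '{"translation":[[0,0,20],[0,0,20],[0,0,20],[0,0,15],[0,0,10],[0,0,7],[0,0,2],[0,0,0]],"roll":[0,0,0,0,0,0,0,0],"hand":[120,120,120,120,120,120,120,120]}'
python3 - <<'E'
from h import *
F=env.grab_frame("side"); im=F["frame"][140:215,255:365]
im=np.clip(255*(cv2.resize(im,None,fx=6,fy=6,interpolation=cv2.INTER_CUBIC)/255.)**.6,0,255).astype(np.uint8)
cv2.imwrite("pics/e.png",im[...,::-1])
E
```

```text
time_s: 3.47
ee_pos: [547.0, -212.4, 15.4]
ee_rot: [180.0, -0.0, 15.0]
force: [-0.4, -0.3, 0.0]
gripper_width: 48.5
gripper_force: 0.0
```

View pics/e.png

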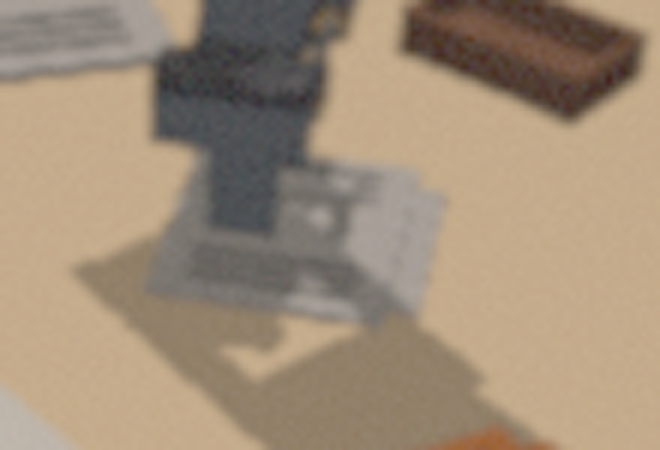

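The near finger stands at crop (245,200), over the rear half of the handle. The rest of the bar shows at (320,210), with the lip at the right (430,230). I'll close lightly and lift.

```bash
python3 -m pendant '{"translation":[[0,0,0],[0,0,0],[0,0,0],[0,0,0],[0,0,0],[0,0,0],[0,0,0],[0,0,0]],"roll":[0,0,0,0,0,0,0,0],"hand":[255,255,255,255,255,255,255,255]}' 4
python3 -m pendant '{"translation":[[0,0,-3],[0,0,-5],[0,0,-6],[0,0,-7],[0,0,-8],[0,0,-9],[0,0,-8],[0,0,-5]],"roll":[0,0,0,0,0,0,0,0],"hand":[255,255,255,255,255,255,255,255]}'
python3 - <<'E'
from h import *
F=env.grab_frame("side"); im=F["frame"][110:210,240:360]
im=np.clip(255*(cv2.resize(im,None,fx=6,fy=6,interpolation=cv2.INTER_CUBIC)/255.)**.6,0,255).astype(np.uint8)
cv2.imwrite("pics/f.png",im[...,::-1])
E
```

```text
time_s: 4.18
ee_pos: [546.4, -211.8, 15.1]
ee_rot: [-180.0, 0.0, 15.0]
force: [-0.4, 3.1, 3.4]
gripper_width: 13.9
gripper_force: 4.0
time_s: 4.85
ee_pos: [547.2, -212.5, 67.6]
ee_rot: [179.9, -0.1, 15.0]
force: [-0.4, 0.2, -2.2]
gripper_width: 13.2
gripper_force: 4.0
```

View pics/f.png

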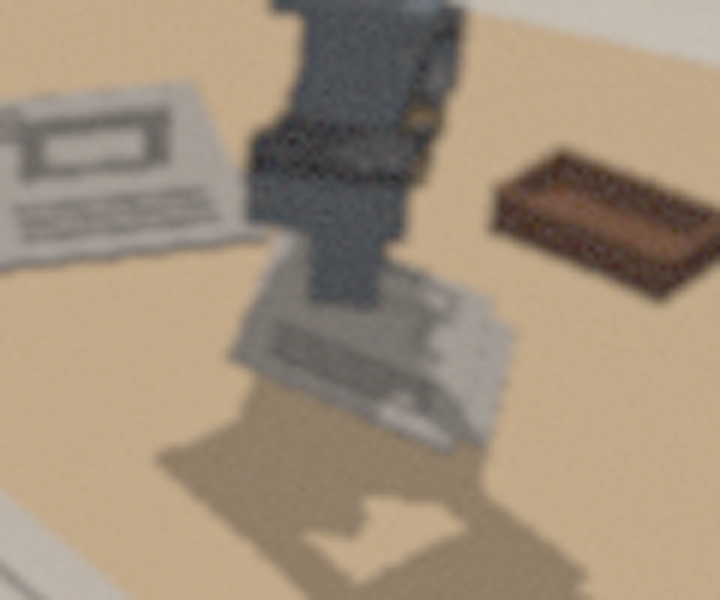

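The cover hangs tilted from the near finger at crop (345,280). The plate's near edge drops from (235,355) at the top edge to (450,445) at the lip side. I'll measure the tilt.

```bash
cat >> h.py <<'E'
def cover_pose(yaw):
    """plane fit in both views near TCP; returns handle pos & tilt in vertical plane of given yaw"""
    st=env.state(); tcp=np.array(st["ee_pos"]); out=[]
    fms=[]
    F=env.grab_frame("side")
    p=pts(F,np.ones((384,512),bool)); l=(p-tcp)@Rz(yaw)
    # near-side strip of plate clear of fingers (left half), right half too
    k=l[(abs(l[:,0]+20)<62)&(l[:,1]>25)&(l[:,1]<66)&(abs(l[:,2]+14-.0)<70)]
    best=None;rng=np.random.default_rng(0)
    for _ in range(600):   # RANSAC for z=a+bx
        a=k[rng.choice(len(k),2,False)]
        if abs(a[0,0]-a[1,0])<30: continue
        b=(a[1,2]-a[0,2])/(a[1,0]-a[0,0])
        if not -.2<b<1.5: continue
        c=a[0,2]-b*a[0,0]; n=(abs(k[:,2]-c-b*k[:,0])<3).sum()
        if best is None or n>best[0]: best=(n,b,c)
    n,b,c=best; kk=k[abs(k[:,2]-c-b*k[:,0])<3]; b,c=np.polyfit(kk[:,0],kk[:,2],1)
    th=np.degrees(np.arctan(b)); return F,tcp,th,c,kk[:,0].min(),kk[:,0].max(),n
E
python3 - <<'E'
from h import *
F,tcp,th,c,x0,x1,n=cover_pose(15); print("tilt",th,"face z at tcp",c,x0,x1,n)
rs=env.regions_of(F,"cover_handle")
for r in rs: print(r["score"],r["rect"])
E
```

```text
tilt 17.991112921025913 face z at tcp -10.71612500581203 -81.86818247481878 41.446267907249904 332
0.93 [253.9, 141.1, 58.9, 32.7]
0.86 [336.4, 234.1, 70.5, 48.2]
0.85 [302.5, 167.9, 44.8, 39.1]
```

```bash
python3 -m pendant '{"translation":[[0,0,-15],[0,0,-25],[0,0,-30],[0,0,-25],[0,0,-10],[0,0,0],[0,0,0],[0,0,0]],"roll":[0,0,0,0,0,0,0,0],"hand":[255,255,255,255,255,255,255,255]}' 3.2
python3 - <<'E'
from h import *
F,tcp,th,c,x0,x1,n=cover_pose(15); print("tilt",th,"face z at tcp",c,x0,x1,n)
E
```

```text
time_s: 5.67
ee_pos: [545.2, -211.7, 168.7]
ee_rot: [-179.9, 0.2, 15.0]
force: [0.4, -0.1, -2.4]
gripper_width: 13.6
gripper_force: 3.2
tilt 42.16702414352562 face z at tcp -21.975073029316643 -55.16935495089828 41.74286521206663 305
```

```bash
python3 -m pendant '{"translation":[[0,0,0],[0,0,-10],[2,-6,-15],[5,-15,-10],[8,-24,0],[8,-24,0],[8,-24,0],[8,-24,0]],"roll":[0,0,0,0,0,0,0,0],"hand":[255,255,255,255,255,255,255,255]}' 15
python3 -m pendant '{"translation":[[8,-24,0],[8,-24,0],[8,-24,0],[8,-24,0],[8,-24,0],[8,-24,0],[8,-24,0],[8,-24,0]],"roll":[0,0,0,0,0,0,0,0],"hand":[255,255,255,255,255,255,255,255]}'
python3 -m pendant '{"translation":[[6,-18,0],[3,-9,0],[0,-4,0],[0,0,0],[0,0,0],[0,0,0],[0,0,0],[0,0,0]],"roll":[0,0,0.04,0.1,0.12,0.12,0.071,0.02],"hand":[255,255,255,255,255,255,255,255]}'
cat >> h.py <<'E'
def fit2(yaw,p0,names=("side","top")):
    """mask fit of held cover: params u,v (lateral/long offsets), z, tilt, yaw -> handle centre"""
    st=env.state(); tcp=np.array(st["ee_pos"]); fms=[]
    for n in names:
        F=env.grab_frame(n); q=proj(F,tcp[None])[0]
        rs=env.regions_of(F,"cover_handle")
        if not rs: continue
        r=min(rs,key=lambda r:np.hypot(r["rect"][0]-q[0],r["rect"][1]-q[1])); print(n,r["score"],r["rect"],q.round(),r["pixels"].sum()); fms.append((F,r["pixels"]))
    return tcp,fms
E
python3 - <<'E'
from h import *
F,tcp,th,c,x0,x1,n=cover_pose(-12); print(tcp,"tilt",th,"face z at tcp",c,x0,x1,n)
tcp,fms=fit2(-12,None)
t=np.radians(th); W=Rz(-12)@Ry(-th)
for F,m in fms:
    p=pts(F,m>0); l=(p-tcp)@W; zc=c*np.cos(t); k=l[abs(l[:,2]-zc)<4]
    print(len(l),len(k),"x pct",np.percentile(k[:,0],[0,1,3,97,99,100]).round(1),"y",np.percentile(k[:,1],[0,1,3,97,99,100]).round(1))
F=fms[0][0]; im=F["frame"][120:300,130:345]
im=np.clip(255*(cv2.resize(im,None,fx=3.3,fy=3.3,interpolation=cv2.INTER_CUBIC)/255.)**.6,0,255).astype(np.uint8)
cv2.imwrite("pics/g.png",im[...,::-1])
E
```

```text
time_s: 6.38
ee_pos: [553.9, -88.1, 206.3]
ee_rot: [180.0, -0.0, 15.0]
force: [-0.8, 0.0, -2.1]
gripper_width: 13.8
gripper_force: 15.0
time_s: 7.05
ee_pos: [566.0, 114.2, 206.2]
ee_rot: [180.0, 0.0, 15.0]
force: [0.6, -0.0, -1.7]
gripper_width: 13.8
gripper_force: 15.0
time_s: 7.72
ee_pos: [566.8, 144.6, 206.0]
ee_rot: [180.0, 0.0, -12.1]
force: [0.8, 0.0, -2.1]
gripper_width: 13.8
gripper_force: 15.0
[566.77493199 144.57937114 206.01944791] tilt 42.32974433136226 face z at tcp -22.87149212960983 -55.54938292717038 41.82218694413444 857
side 0.76 [219.4, 194.2, 71.9, 67.6] [221. 177.] 2707
top 0.72 [207.8, 199.9, 29.3, 11.3] [212. 187.] 259
2689 2440 x pct [-90.6 -89.  -86.2  36.4  40.3  42.9] y [-72.  -69.  -65.2  67.2  68.6  69.9]
259 153 x pct [-86.8 -86.2 -85.4 -50.2 -49.2 -47.8] y [-41.  -38.9 -37.   61.   64.4  67.5]
```

View pics/g.png

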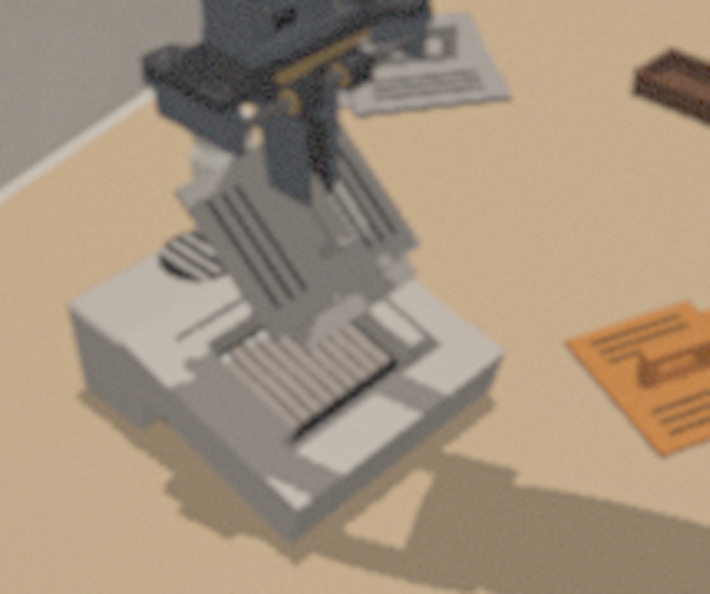

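The cover hangs over the tray with its lip at crop (330,320), squarely above the open front of the recess at (300,430)–(395,370). The cover's length in the cloud is 133.5 mm, so the pose is sound. Next I lower it.

```bash
python3 -m pendant '{"translation":[[2,-1.3,8],[0,0,14],[0,0,14],[0,0,14],[0,0,12],[0,0,9],[0,0,4],[0,0,0]],"roll":[0,0,0,0,0,0,0,0],"hand":[255,255,255,255,255,255,255,255]}'
cat >> h.py <<'E'
def chk(yaw=-12,seat=(572.5,144,-12)):
    F,tcp,th,c,*_=cover_pose(yaw); W=Rz(yaw)@Ry(-th); zc=c*np.cos(np.radians(th))
    q=proj(F,tcp[None])[0]
    p=pts(F,np.ones((384,512),bool)); l=(p-tcp)@W
    k=l[(abs(l[:,2]-zc)<2.5)&(abs(l[:,1])<66)&(l[:,0]>-100)&(l[:,0]<70)]
    R,t=SEAT(seat)
    e=np.percentile(k[:,0],99.5); j=l[(abs(l[:,2]-zc)<2.5)&(abs(l[:,1])<100)&(l[:,0]>-20)&(l[:,0]<35)]
    yy=np.percentile(j[:,1],[1,99]); 
    g=lambda x,z:((W@np.array([x,yy.mean(),zc+z])+tcp-t)@R).round(1)
    print("tcp",tcp.round(1),"tilt",round(th,1),"topedge x",e.round(1),"lowest",np.percentile(k[:,0],.5).round(1),"y",yy.round(1)); print("seat axes: tip bottom",g(e-134,-6),"underside@top edge",g(e,-6),"handle",g(e-59,24)); return F
E
python3 - <<'E'
from h import *
F=chk()
im=F["frame"][140:290,140:330]
im=np.clip(255*(cv2.resize(im,None,fx=4,fy=4,interpolation=cv2.INTER_CUBIC)/255.)**.6,0,255).astype(np.uint8)
cv2.imwrite("pics/i.png",im[...,::-1])
E
```

```text
time_s: 8.63
ee_pos: [568.4, 145.9, 129.7]
ee_rot: [179.9, 0.1, -12.0]
force: [-1.0, 0.7, -2.3]
gripper_width: 13.7
gripper_force: 15.0
tcp [568.4 145.9 129.7] tilt 42.4 topedge x 41.4 lowest -89.7 y [-70.   68.5]
seat axes: tip bottom [-59.5   0.3  -1.2] underside@top edge [58.4  0.3 62.5] handle [-7.8  0.3 60.8]
```

View pics/i.png

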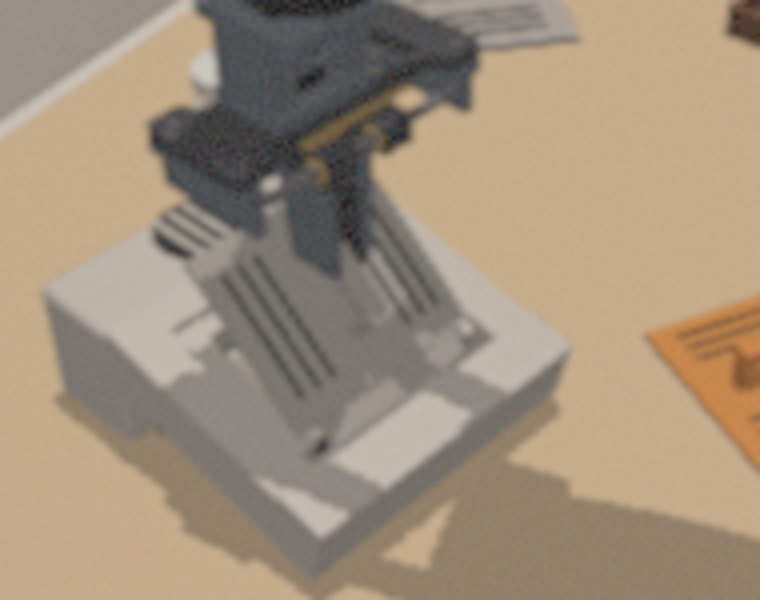

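The lip is just at the ledge edge, crop (330,440)–(400,390), and lies parallel to it. I slide it in under the ledge.

```bash
python3 -m pendant '{"translation":[[-1.5,0,1.2],[-2.2,0,1.7],[-2.4,0,1.8],[-2.4,0,1.8],[-2.2,0,1.7],[-1,0,0.7],[0,0,0],[0,0,0]],"roll":[0,0,0,0,0,0,0,0],"hand":[255,255,255,255,255,255,255,255]}'
python3 - <<'E'
from h import *
F=chk()
E
```

```text
time_s: 9.35
ee_pos: [557.5, 148.5, 122.1]
ee_rot: [180.0, -0.0, -12.0]
force: [-0.1, 0.1, -2.8]
gripper_width: 13.7
gripper_force: 15.0
tcp [557.5 148.5 122.1] tilt 42.0 topedge x 41.9 lowest -80.3 y [-69.9  68.8]
seat axes: tip bottom [-72.    0.8  -5.4] underside@top edge [46.2  0.8 57.6] handle [-19.9   0.8  56.3]
```

```bash
python3 -m pendant '{"translation":[[-1.5,0,0],[2,0,1.7],[3.2,0,2.4],[3.5,0,2.5],[3.5,0,2.8],[2.5,0,2.2],[1.8,0,1.8],[0,0,0]],"roll":[0,0,0,0,0,0,0,0],"hand":[255,255,255,255,255,255,255,255]}' 4
python3 - <<'E'
from h import *
F=chk()
E
```

```text
time_s: 10.07
ee_pos: [572.5, 145.2, 108.0]
ee_rot: [180.0, 0.0, -12.0]
force: [0.2, 0.3, -2.3]
gripper_width: 14.0
gripper_force: 4.0
tcp [572.5 145.2 108. ] tilt 29.5 topedge x 39.5 lowest -80.7 y [-70.   68.3]
seat axes: tip bottom [-75.1   0.3  -6.2] underside@top edge [54.   0.3 29.7] handle [-10.9   0.3  42.8]
```

It pivots as planned: tip under the ledge at -75, 15.5° left to go. I swing it the rest of the way.

```bash
python3 -m pendant '{"translation":[[1.5,0,1.6],[2.5,0,2.7],[2.6,0,2.9],[2.5,0,3],[2.4,0,3],[1.5,0,1.9],[0.8,0,1],[0,0,0]],"roll":[0,0,0,0,0,0,0,0],"hand":[255,255,255,255,255,255,255,255]}' 4
python3 - <<'E'
from h import *
F=chk()
E
```

```text
time_s: 10.78
ee_pos: [585.7, 142.6, 92.7]
ee_rot: [-180.0, 0.0, -12.0]
force: [-0.9, 0.8, 2.0]
gripper_width: 14.1
gripper_force: 4.0
tcp [585.7 142.6  92.7] tilt 13.8 topedge x 61.9 lowest -95.8 y [-98.3  98.6]
seat axes: tip bottom [-52.9   1.5   1.2] underside@top edge [81.1  1.5  0.7] handle [22.2  1.5 30.9]
```

The tilt is 13.8° and the plate is flush, with light contact force. I give it a small extra press, open, retreat and look.

```bash
python3 -m pendant '{"translation":[[0,0,1],[0,0,1],[0,0,0],[0,0,0],[0,0,0],[0,0,0],[0,0,0],[0,0,0]],"roll":[0,0,0,0,0,0,0,0],"hand":[255,255,255,200,150,120,100,100]}' 4
python3 -m pendant '{"translation":[[0,0,0],[0,0,-5],[0,0,-15],[0,0,-30],[0,0,-35],[0,0,-35],[0,0,-25],[0,0,-10]],"roll":[0,0,0,0,0,0,0,0],"hand":[100,100,100,100,100,100,100,100]}'
python3 - <<'E'
from h import *
F=env.grab_frame("side"); R,t=SEAT((572.5,144,-12))
p=pts(F,np.ones((384,512),bool)); l=(p-t)@R
for y0 in(-50,45):
    k=l[(abs(l[:,1]-y0)<15)&(abs(l[:,2])<40)]
    print(y0,[(a,round(float(np.median(k[(k[:,0]>=a)&(k[:,0]<a+10)][:,2])),1)) for a in range(-90,80,10)])
im=F["frame"][155:300,140:345]
im=np.clip(255*(cv2.resize(im,None,fx=3.6,fy=3.6,interpolation=cv2.INTER_CUBIC)/255.)**.6,0,255).astype(np.uint8)
cv2.imwrite("pics/j.png",im[...,::-1])
E
```

```text
time_s: 11.5
ee_pos: [585.6, 142.5, 90.3]
ee_rot: [180.0, 0.0, -12.0]
force: [-1.0, 0.6, 0.6]
gripper_width: 43.5
gripper_force: 0.0
time_s: 12.17
ee_pos: [587.5, 142.9, 250.6]
ee_rot: [-179.8, -0.4, -12.0]
force: [0.0, 0.1, 0.1]
gripper_width: 55.5
gripper_force: 0.0
-50 [(-90, 11.2), (-80, 10.8), (-70, 6.9), (-60, 6.9), (-50, 7.2), (-40, 7.2), (-30, 7.7), (-20, 7.4), (-10, 7.2), (0, 7.1), (10, 7.1), (20, 7.9), (30, 7.2), (40, 7.2), (50, 7.6), (60, 7.1), (70, 6.8)]
45 [(-90, 11.2), (-80, 11.0), (-70, 6.2), (-60, 7.2), (-50, 7.0), (-40, 7.4), (-30, 7.2), (-20, 7.4), (-10, 7.1), (0, 6.8), (10, 6.8), (20, 7.1), (30, 7.3), (40, 6.8), (50, 6.9), (60, 6.7), (70, 7.0)]
```

View pics/j.png

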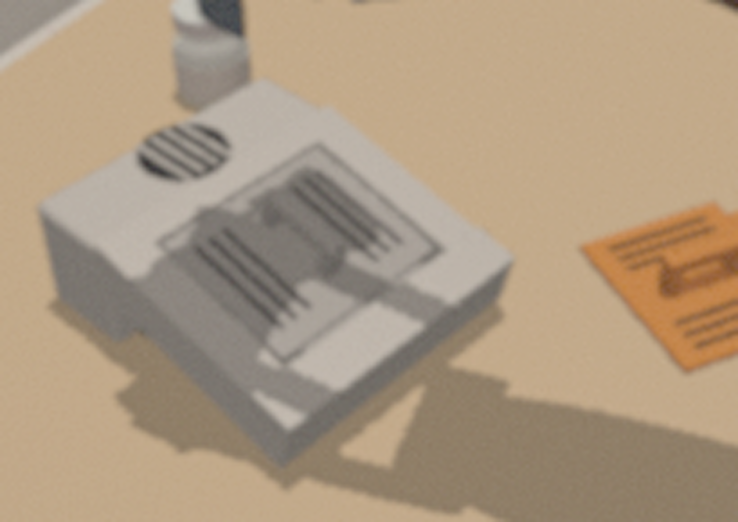

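The cover lies flat in the recess: its face is flush with the rims (about 7 mm in the camera all over), the lip is under the ledge along (280,358)–(440,250), and the handle is up at (300,220). The gripper is clear and the jar hasn't moved. Handing in.

```bash
python3 -c "
from workcell import env
print(env.job_done())"
```

```text
the job is handed in; nothing more can be done
None
```

The small grey cover is back on the air cleaner: lip hooked under the ledge, swung down flush with the rims and released, and the job was handed in at about 12 s without touching the brush, jar or box; no verdict came back.

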